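Set the sprung drill guide over the block

TASK

The drilling jig has two sprung drill guides side by side, one over the flat rectangular block and one over the round billet. Push the tab of the guide whose lane holds the flat block away from the robot, past its stop pin, then back off so that the guide springs back and stays latched on the pin with its hole over the middle of the block. Push gently, without forcing the guide against its end stop, and push only: lift nothing, leave the two stop pins and the other guide alone, and do not shift the wooden pieces, or disturb the things lying about.

Things in the scene. Friction and masses are not known exactly. Their poses are not given: they have to be found in the camera images.
- jig: fixed drilling jig, plywood base 166x124x18 mm, two parallel lanes along its x; origin at the underside centre, on the work surface; x along the lanes away from the robot, y left, z up. Lane centres at y = +29 mm (left) and -29 mm (right). Walls rise to z = 62 mm. The far part of each lane is a nest 33 mm wide, floor z = 18 mm, with a wooden piece centred at x = 40 mm
- tab_left (a point): centre of the near face of the left slide's upright steel push tab: the face looks to the jig's -x and is pushed along +x; moves with the slide, axes as the jig's. Tab 28 mm wide (y), 8 thick (x), 78 mm above the work surface here; its top is 17 mm higher. The slide's plate ends 20 mm below this point, the jig's walls 16 mm below. Free space in front of it
- tab_right (a point): centre of the near face of the right slide's upright steel push tab: the face looks to the jig's -x and is pushed along +x; moves with the slide, axes as the jig's. Tab 28 mm wide (y), 8 thick (x), 78 mm above the work surface here; its top is 17 mm higher. The slide's plate ends 20 mm below this point, the jig's walls 16 mm below. Free space in front of it
- guide_left (a joint): left slide in m: 0 = home (near the robot), grows along the jig's +x, 0.055 = end stop. Sprung home: 3 N at 0, 11 N at 0.055, 3 N more where its cam lifts the pin (0.010 to 0.036). Released below 0.036 it returns to 0; pushed past 0.040 the pin drops behind the cam and on release the slide rests on the pin at 0.035, the working position. It can not be drawn back from there
- guide_right (a joint): right slide in m: 0 = home (near the robot), grows along the jig's +x, 0.055 = end stop. Sprung home: 3 N at 0, 11 N at 0.055, 3 N more where its cam lifts the pin (0.010 to 0.036). Released below 0.036 it returns to 0; pushed past 0.040 the pin drops behind the cam and on release the slide rests on the pin at 0.035, the working position. It can not be drawn back from there
- pin_left: left stop pin: vertical sprung steel pin with a black knob, in a bracket at jig x = 1 to 21 mm, 98 mm tall, over the lane's outer edge; knob top at z = 110 mm, 120 when the cam lifts it. Works by itself. Origin under it at z = 0
- pin_right: right stop pin, the same on the right lane's outer edge
- bush_left (a point): centre of the drill hole in the left slide's plate, with a brass ring, at its top face; 77 mm ahead of the tab's near face
- bush_right (a point): the same on the right slide
- block_centre (a point): centre of the flat rectangular hardwood block, 70 long (lies along the lane) x 30 wide x 20 tall, in the nest of one lane (jig y > 0: left lane; y < 0: right lane)
- billet_center (a point): centre of the round wooden billet, 70 long (lies along the lane), 29 in diameter, in the nest of the other lane
- tape_measure: yellow pocket tape, 36x80x64 mm, a loose bystander; origin at its underside
- block_plane: wooden block plane, 45x164x124 mm, a loose bystander; origin at its underside
- offcut_b: flat wooden offcut lying on the bench, 60x90x22 mm, a loose bystander; origin at its underside
- sanding_block: sanding block, 62x114x30 mm, a loose bystander; origin at its underside
- offcut_c: wooden offcut, 45x65x45 mm, a loose bystander; origin at its underside
- glue_bottle: upright glue bottle, 62 across, height 216 mm, a loose bystander; origin at its underside

How it is judged:
On the way:
1. the guide of the block's lane is pushed past its stop pin (((y of block_centre in the frame of jig above 0 m and value of joint guide_left above 0.038 m) or (y of block_centre in the frame of jig below 0 m and value of joint guide_right above 0.038 m))), for 0.05 s.
At the end, for the whole second after the job is handed in: The guide of the block's lane rests at 32 to 38 mm from home (on its stop pin) and is at rest, its hole within 8 mm of the block's centre seen from above; the other guide is home (within 3 mm); block and billet are within 8 mm of where they started (((y of block_centre in the frame of jig above 0 m and value of joint guide_left between 0.032 and 0.038 m and value of joint guide_right below 0.003 m and horizontal distance between block_centre and bush_left below 0.008 m and velocity of joint guide_left between -0.005 and 0.005 m/s) or (y of block_centre in the frame of jig below 0 m and value of joint guide_right between 0.032 and 0.038 m and value of joint guide_left below 0.003 m and horizontal distance between block_centre and bush_right below 0.008 m and velocity of joint guide_right between -0.005 and 0.005 m/s)) and distance of each of block_centre, billet_center from where it was at the start of the episode below 0.008 m); the robot touches nothing.
It fails at once if a guide is pushed with more than 50 N (contact force between any of the fingers, the arm and guide_left above 50 N or contact force between any of the fingers, the arm and guide_right above 50 N).
It fails at once if the guide over the round billet is moved (more than 10 mm) ((y of block_centre in the frame of jig above 0 m and value of joint guide_right above 0.01 m) or (y of block_centre in the frame of jig below 0 m and value of joint guide_left above 0.01 m)).
It fails at once if a stop pin is handled by the robot (more than 1 N) (contact force between any of the fingers, the arm and pin_left above 1 N or contact force between any of the fingers, the arm and pin_right above 1 N).
It fails at once if the block or the billet is lifted or shifted by more than 10 mm (distance of any of block_centre, billet_center from where it was at the start of the episode above 0.01 m).
It fails at once if a bystander is lifted or shifted by more than 20 mm (distance of any of tape_measure, block_plane, offcut_b, sanding_block, offcut_c, glue_bottle from where it was at the start of the episode above 0.02 m).
It also fails if it takes over 34 s, if anything falls off the work surface, if the arm or the gripper's body presses on something with over 40 N, if the wrist force passes 120 N, or if a joint passes its speed limit or range.

ROBOT

A 6-joint arm with a two-finger parallel gripper is mounted at the origin on a cart in front of the work surface, level with it; the furniture and walls round the work are solid. World frame = base frame: x ahead of the robot, y to its left, z up, the work surface at z = 0. Lengths are in m, angles in rad, forces in N, time in s.
With the tool pointing down it reaches from about 0.35 to 0.95 m from the base axis. Payload 17.4 kg.
Tool frame: the origin (TCP) lies midway between the tips of the shut fingers; the grasp point (between the pads) lies 19 mm behind it (pinch_z is the z of the grasp point in the tool frame, in m); z points along the fingers, y is the line along which they close (so a half turn about z gives the same grasp; the last joint's range is limited). The gripper opens to 93 mm and grips with 3 to 60 N. Pads are 15 mm wide; open, the fingers measure 128 mm over their backs; the gripper's body (75 mm by 188 mm) begins 65 mm behind the grasp point.
Start: joints at [-1.225, 0.116, 1.442, -0, 1.584, -0.038], TCP at [0.253, -0.626, 0.185] pointing down, gripper open.
Joint ranges: [-2.83, 2.83], [-0.83, 2.19], [0.07, 2.5], [-1.14, 4.28], [0.01, 3], [-2.97, 2.97]. Speed limits (rad/s): [1.89, 1.89, 2.22, 3.14, 3.14, 3.14].

INTERFACE

Orientations are given as a unit quaternion [w, x, y, z].
In Python, from rig import * gives the robot as it stands. The module is installed in compiled form; this text tells all that it offers.
- The arm moves only by the tool drive_tool, never from a script. Its argument "plan" is a list of rows, each a list of 3 entries, a list of its own where there are three numbers: the shift along the tool's x, y, z normalised to -1 to 1, where 1 is 5 cm, then the turn, a rotation vector about the tool's x, y, z normalised to -1 to 1, where 1 is 0.1 rad, then the finger opening in mm, from 0 to 93. In form: [[[x, y, z], [wx, wy, wz], hand], ...]. A call has 1 to 12 rows; each row shifts and turns the commanded pose from where the row before left it, along the tool's axes as they then stand; what a row does not reach is not made up. A row lasts 1/10 s, in which the tool goes at most 50 mm and 8.59 degrees, less where a joint would pass 70% of its speed; a pose out of reach is approached as far as the arm can. A call with a number of a shift or a turn outside -1 to 1 is refused whole. A call with a gripper value outside its range is refused whole. The fingers move at their own pace and stop on an object; "squeeze" is the grip in N (left out, the last holds). Time passes only in rows, so rows that do not move let the fingers close. It gives the time, the measured TCP pose, the force, the opening and the grip force at its end, in the units of the state.
- read_state(): the state, without advancing time (a new reading comes with each control period).
- capture(name): name is "scene" or "top" or "wrist"; returns a dict with "image" (420x560x3 uint8, red, green, blue), "intrinsics" (3x3 intrinsics, pixels), "R" (3x3) and "t" (3): a world point X has camera coordinates R X + t; the wrist camera has in their place "hand_eye" (4x4, takes a point from camera to tool coordinates, whose origin is the TCP and whose axes are the flange's). Camera axes: x right, y down, z forward; pixel columns grow to the right and rows downward; lengths in m; the calibration is good to about 2 mm. A picture is of the moment at which its call begins: read the wrist's pose just before it. There is no depth.
- finish_job(): hands the job in; it is judged then, once.
Trained networks look in a picture, given as the dict that the camera call returned (one of the last four; its "shot" number tells which), for a name from the list of things; names that differ only in an ending like _2 or _b are one class to them, and where a whole thing is asked for, a point or a joint stands for the part that bears it (a point fixed in the world has none). Each returns a list of dicts, best first, with "p" (0 to 1); they miss things now and then, are a little off and sometimes report something else, mostly with a low value. They report only what shows in the picture. A call takes as long as a camera call.
- spot_in(picture, query): "box" ([centre column, centre row, width, height] in pixels, round what is visible of it).
- place_of(picture, query): "xy" ([column, row] in pixels: a listed point, or the origin of a listed thing).
The state is a dict: "clock": time; "qpos": joint angles; "joint_velocities": joint speeds; "joint_torque": joint torques, N m; "tcp_pos": TCP position; "orientation": TCP orientation; "wrist_force": force on the tool from outside, world axes, zero at the start; "moment": the same for the moment, N m; "gripper_width": opening from 0.0 (shut) to 1.0 (fully open); "gripper_force": force on a finger pad.
Only numpy, scipy, OpenCV 4.12 (cv2) and the standard library are available. Lean on these libraries where they do the work, as an engineer would, in place of code of your own. Each camera call takes 0.05 s, during which the arm holds its last target. There are 200 camera calls.

## Working session

There is one attempt and no reset: what is moved stays moved. The work goes in short steps, Python scripts to look and compute and a tool call to move; the robot and the scene stay as the last step left them, time stands still between calls to the robot, and variables do not carry over. Pictures are saved under pics/ and viewed, at most 10 in all, crops included, and the job is handed in when it is done.

Besides the shell and the picture viewer there is one more tool, called as a command line: name --argument value ..., lists and objects as JSON in quotes. drive_tool: Moves the arm, as the interface text tells. Its arguments: {"type":"object","properties":{"plan":{"type":"array"},"squeeze":{"type":"number"}},"required":["plan"]}

```bash
mkdir -p pics
cat > h.py <<'E'
from rig import *
import numpy as np, cv2
def ray(p,uv):
    d=np.linalg.inv(p["intrinsics"])@np.array([uv[0],uv[1],1.]); R=np.array(p["R"]);t=np.array(p["t"])
    return -R.T@t, R.T@d
def atz(p,uv,z):
    o,d=ray(p,uv); return o+d*(z-o[2])/d[2]
def tri(a,ua,b,ub):
    o1,d1=ray(a,ua);o2,d2=ray(b,ub)
    s=np.linalg.lstsq(np.c_[d1,-d2],o2-o1,rcond=None)[0]
    x=o1+s[0]*d1;y=o2+s[1]*d2
    return (x+y)/2,np.linalg.norm(x-y)
E
python3 - <<'E'
from h import *
np.set_printoptions(precision=4,suppress=True)
a=capture("scene");b=capture("top")
Z=dict(jig=0,tab_left=.078,tab_right=.078,bush_left=.058,bush_right=.058,block_centre=.028,billet_center=.0325,pin_left=0,pin_right=0,tape_measure=0,block_plane=0,offcut_b=0,sanding_block=0,offcut_c=0,glue_bottle=0)
for n,p in(("scene",a),("top",b)): cv2.imwrite(f"pics/{n}0.png",p["image"][:,:,::-1])
for q,z in Z.items():
    r=[place_of(p,q)[:2] for p in(a,b)]
    print(q,[[(np.round(e["xy"]),round(e["p"],2),atz(p,e["xy"],z)) for e in l] for p,l in zip((a,b),r)], tri(a,r[0][0]["xy"],b,r[1][0]["xy"]) if r[0] and r[1] else "")
print(read_state())
E
```

```text
jig [[(array([283., 258.]), 0.78, array([0.481 , 0.2275, 0.    ]))], [(array([231., 223.]), 0.72, array([0.4907, 0.261 , 0.    ])), (array([244., 227.]), 0.64, array([0.4744, 0.2246, 0.    ]))]] (array([0.476 , 0.2549, 0.0232]), np.float64(0.021904433851453187))
tab_left [[(array([296., 256.]), 0.64, array([0.3976, 0.2893, 0.078 ]))], [(array([229., 246.]), 0.74, array([0.4113, 0.2686, 0.078 ])), (array([359., 179.]), 0.72, array([ 0.5483, -0.124 ,  0.078 ]))]] (array([0.4121, 0.2692, 0.0597]), np.float64(0.00418470504007171))
tab_right [[(array([309., 245.]), 0.69, array([0.3944, 0.2228, 0.078 ]))], [(array([252., 250.]), 0.9, array([0.3913, 0.206 , 0.078 ]))]] (array([0.3973, 0.2083, 0.0668]), np.float64(0.009533452827754162))
bush_left [[(array([273., 244.]), 0.73, array([0.5019, 0.2502, 0.058 ]))], [(array([228., 223.]), 0.9, array([0.4808, 0.2642, 0.058 ])), (array([174., 268.]), 0.58, array([0.3771, 0.4325, 0.058 ]))]] (array([0.4838, 0.2659, 0.0728]), np.float64(0.012727962219573457))
bush_right [[(array([288., 239.]), 0.87, array([0.4763, 0.203 , 0.058 ]))], [(array([249., 22
[... 2242 characters left out ...]
262.]), 0.68, array([0.6432, 0.3519, 0.    ]))], [(array([196., 180.]), 0.56, array([0.6384, 0.3499, 0.    ]))]] (array([ 0.6408,  0.3512, -0.0003]), np.float64(0.004930076065316733))
{'clock': 1.6, 'qpos': array([-1.2248,  0.116 ,  1.4416,  0.    ,  1.584 , -0.0378]), 'joint_velocities': array([ 0.0006,  0.0002,  0.0002, -0.0015,  0.0003,  0.0003]), 'joint_torque': array([ -0.0006, -72.1007, -62.2757,   0.078 ,   0.0183,   0.    ]), 'tcp_pos': array([ 0.2528, -0.6259,  0.1854]), 'orientation': array([-0.    ,  0.9816,  0.1907,  0.    ]), 'wrist_force': array([-0.3903, -0.4411, -0.3333]), 'moment': array([ 0.0005, -0.0089,  0.0432]), 'gripper_force': 0.0, 'gripper_width': 1.0011225849363703}
```

```bash
python3 -c "
import cv2,numpy as np
a=cv2.imread('pics/scene0.png');b=cv2.imread('pics/top0.png')
f=lambda i,x,y:cv2.resize(i[y:y+100,x:x+130],(780,600),interpolation=cv2.INTER_CUBIC)
cv2.imwrite('pics/ca.png',f(a,225,190));cv2.imwrite('pics/cb.png',f(b,180,170))"
```

```text
(no output)
```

View pics/ca.png

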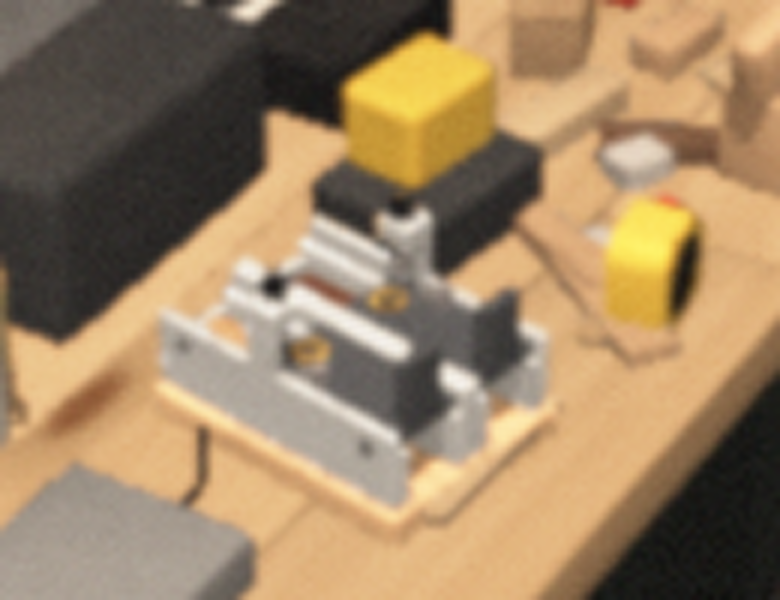

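View pics/cb.png

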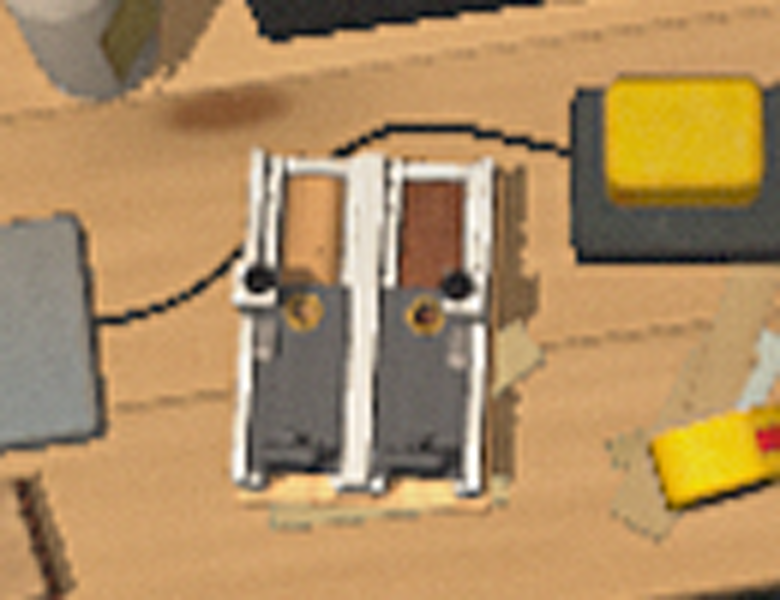

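View pics/top0.png

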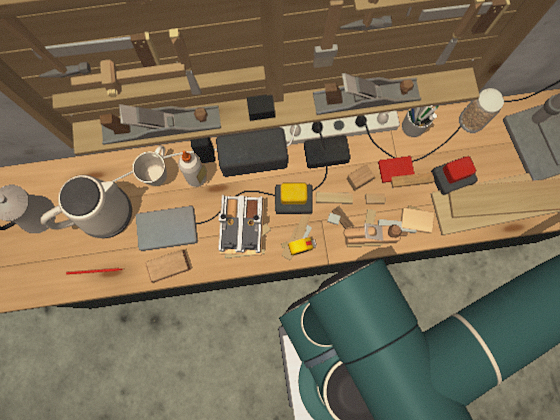

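The top view shows the jig with the tan, shaded (round) billet in the left lane (crop 310,230) and the flat brown block in the right lane (432,232). The right tab's top is at about crop (427,455) and the right bush at (425,315), which agrees with the networks.

Run:
```python
from h import *
np.set_printoptions(precision=4,suppress=True)
p=capture("top")
f=lambda x,y,z:atz(p,(180+x/6,170+y/6),z)
for n,a,b in(("mid",(358,487),(367,157)),("L",(242,485),(258,155)),("R",(470,490),(485,160))):
    A=f(*a,.062);B=f(*b,.062);d=B-A;print(n,A,B,np.linalg.norm(d),np.arctan2(d[1],d[0]))
print("bushR",f(425,315,.058),"bushL",f(303,311,.058),"tabR top",f(427,453,.095),"tabL top",f(300,450,.095),"knobs",f(260,278,.11),f(458,284,.11))
```

```text
mid [0.3955 0.2428 0.062 ] [0.5527 0.218  0.062 ] 0.1590974170391521 -0.1560468697998022
L [0.4044 0.2966 0.062 ] [0.5613 0.2697 0.062 ] 0.15919362978758733 -0.1693529196454541
R [0.3864 0.1909 0.062 ] [0.5429 0.1622 0.062 ] 0.15910629985715682 -0.18170019057786196
bushR [0.473  0.2009 0.058 ] bushL [0.4834 0.2581 0.058 ] tabR top [0.4019 0.2073 0.095 ] tabL top [0.4118 0.2649 0.095 ] knobs [0.4914 0.2721 0.11  ] [0.4753 0.1821 0.11  ]
```

drive_tool --plan '[[[0,0,-0.3],[0,0,-1],0],[[0,0,-0.3],[0,0,-1],0],[[0,0,-0.3],[0,0,-1],0],[[0,0,-0.3],[0,0,-1],0],[[0,0,-0.3],[0,0,-1],0],[[0,0,-0.3],[0,0,-1],0],[[0,0,-0.3],[0,0,-1],0],[[0,0,-0.3],[0,0,-1],0],[[0,0,0],[0,0,-1],0],[[0,0,0],[0,0,-1],0],[[0,0,0],[0,0,-1],0],[[0,0,0],[0,0,0],0]]'

```text
clock: 2.85
tcp_pos: [0.2527, -0.6259, 0.3054]
orientation: [-0.0, 0.737, 0.676, 0.0]
wrist_force: [-0.5, 0.5, -0.6]
gripper_width: 0.03
gripper_force: 0.0
```

drive_tool --plan '[[[0,0,0],[0,0,0.8],0],[[0.88,0.35,0],[0,0,0],0],[[0.88,0.35,0],[0,0,0],0],[[0.88,0.35,0],[0,0,0],0],[[0.88,0.35,0],[0,0,0],0],[[0.88,0.35,0],[0,0,0],0],[[0.88,0.35,0],[0,0,0],0],[[0.88,0.35,0],[0,0,0],0],[[0.88,0.35,0],[0,0,0],0],[[0.8,-0.13,0],[0,0,0],0],[[0.8,-0.13,0],[0,0,0],0],[[0,0,0],[0,0,0],0]]'

```text
clock: 4.05
tcp_pos: [0.45, -0.2176, 0.3063]
orientation: [0.001, 0.764, 0.646, 0.001]
wrist_force: [1.1, -1.4, -0.2]
gripper_width: 0.008
gripper_force: 0.0
```

drive_tool --plan '[[[0.86,-0.14,0],[0,0,0],0],[[0.86,-0.14,0],[0,0,0],0],[[0.86,-0.14,0],[0,0,0],0],[[0.86,-0.14,0],[0,0,0],0],[[0.86,-0.14,0],[0,0,0],0],[[0.79,-0.53,0],[0,0,0],0],[[0.79,-0.53,0],[0,0,0],0],[[0.79,-0.53,0],[0,0,0],0],[[0.79,-0.53,0],[0,0,0],0],[[0.79,-0.53,0],[0,0,0],0],[[0,0,0],[0,0,0],0]]'

```text
clock: 5.15
tcp_pos: [0.3512, 0.2173, 0.3056]
orientation: [-0.0, 0.763, 0.647, 0.0]
wrist_force: [-0.1, -0.1, -0.5]
gripper_width: 0.005
gripper_force: 0.0
```

```bash
cat >> h.py <<'E'
from scipy.spatial.transform import Rotation as Ro
def wrist():
    s=read_state();p=capture("wrist");w,x,y,z=s["orientation"]
    T=np.eye(4);T[:3,:3]=Ro.from_quat([x,y,z,w]).as_matrix();T[:3,3]=s["tcp_pos"]
    C=np.linalg.inv(T@np.array(p["hand_eye"]));p["R"]=C[:3,:3];p["t"]=C[:3,3]
    return s,p
E
python3 - <<'E'
from h import *
np.set_printoptions(precision=4,suppress=True)
s,p=wrist();print(s["tcp_pos"],s["qpos"],p["t"])
cv2.imwrite("pics/w1.png",p["image"][:,:,::-1])
for q,z in dict(tab_left=.078,tab_right=.078,bush_left=.058,bush_right=.058,block_centre=.028,billet_center=.0325,jig=0).items():
    print(q,[(np.round(e["xy"]),round(e["p"],2),atz(p,e["xy"],z)) for e in place_of(p,q)[:2]])
E
```

```text
[0.3512 0.2173 0.3056] [ 0.4916 -0.4662  1.7574  0.0009  1.85    0.6554] [-0.3109  0.1898  0.586 ]
tab_left []
tab_right [(array([315., 164.]), 0.74, array([0.3958, 0.2135, 0.078 ]))]
bush_left [(array([379., 111.]), 0.62, array([0.4834, 0.2616, 0.058 ]))]
bush_right [(array([377., 160.]), 0.75, array([0.4761, 0.2008, 0.058 ]))]
block_centre [(array([396., 159.]), 0.57, array([0.5101, 0.1919, 0.028 ]))]
billet_center [(array([401., 111.]), 0.73, array([0.519 , 0.255 , 0.0325]))]
jig [(array([362., 131.]), 0.76, array([0.4736, 0.2345, 0.    ])), (array([376., 160.]), 0.25, array([0.4886, 0.1897, 0.    ]))]
```

View pics/w1.png

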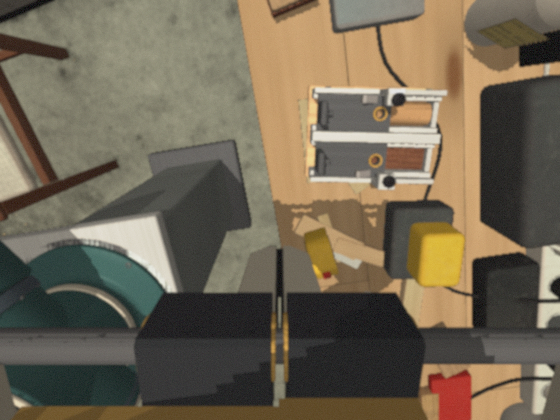

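The wrist view shows the grained flat brown block in the right lane at (406,158), the round tan billet in the left lane, and the right tab at (315,164). So I'll push the right tab, at about (0.396, 0.212). First I back off 10 mm and descend in front of it.

drive_tool --plan '[[[0.03,-0.2,0],[0,0,0],0],[[0,0,0.9],[0,0,0],0],[[0,0,0.9],[0,0,0],0],[[0,0,0.9],[0,0,0],0],[[0,0,0.9],[0,0,0],0],[[0,0,0.6],[0,0,0],0],[[0,0,0.43],[0,0,0],0],[[0,0,0],[0,0,0],0],[[0,0,0],[0,0,0],0]]'

```text
clock: 6.45
tcp_pos: [0.3436, 0.2168, 0.0748]
orientation: [0.0, 0.764, 0.646, 0.0]
wrist_force: [0.3, -0.2, 0.4]
gripper_width: 0.007
gripper_force: 0.0
```

Run:
```python
from h import *
np.set_printoptions(precision=4,suppress=True)
s,p=wrist();print(s["tcp_pos"],s["wrist_force"],s["clock"])
a=capture("scene")
u=[cv2.resize(p["image"][120:400,200:480],(400,400)),cv2.resize(a["image"][190:290,235:335],(400,400),interpolation=cv2.INTER_CUBIC)]
cv2.imwrite("pics/w2.png",np.hstack(u)[:,:,::-1])
for q,z in dict(tab_right=.078,bush_right=.058).items():
    print(q,[(np.round(e["xy"]),round(e["p"],2),atz(p,e["xy"],z)) for e in place_of(p,q)[:2]])
```

```text
[0.3436 0.2168 0.0748] [ 0.26   -0.2476  0.3641] 6.45
tab_right [(array([367., 228.]), 0.79, array([0.3964, 0.214 , 0.078 ]))]
bush_right [(array([478., 214.]), 0.81, array([0.4729, 0.2031, 0.058 ]))]
```

View pics/w2.png

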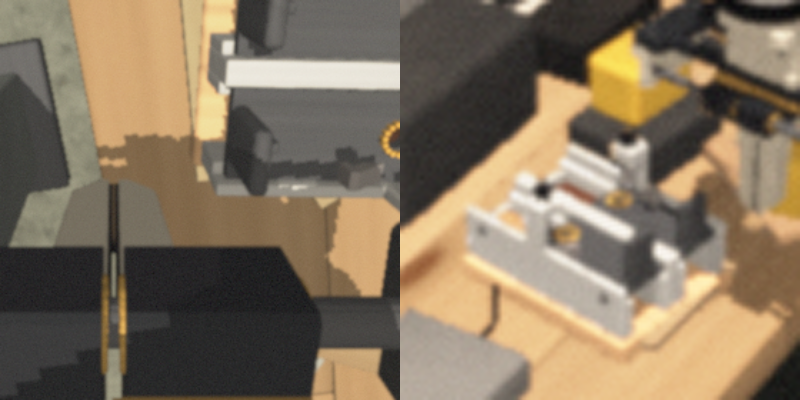

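drive_tool --plan '[[[0.08,0.1,0],[0,0,0],0],[[0,0.1,0],[0,0,0],0],[[0,0.1,0],[0,0,0],0],[[0,0.1,0],[0,0,0],0],[[0,0.1,0],[0,0,0],0],[[0,0.06,0],[0,0,0],0],[[0,0.04,0],[0,0,0],0],[[0,0.04,0],[0,0,0],0],[[0,0.04,0],[0,0,0],0],[[0,0.04,0],[0,0,0],0],[[0,0,0],[0,0,0],0]]'

```text
clock: 7.75
tcp_pos: [0.3799, 0.2147, 0.0739]
orientation: [0.0, 0.764, 0.646, 0.0]
wrist_force: [-0.2, -0.2, 0.2]
gripper_width: 0.007
gripper_force: 0.0
```

drive_tool --plan '[[[0,0.04,0],[0,0,0],0],[[0,0.04,0],[0,0,0],0],[[0,0.04,0],[0,0,0],0],[[0,0,0],[0,0,0],0]]'

```text
clock: 8.15
tcp_pos: [0.3859, 0.2136, 0.0739]
orientation: [0.0, 0.764, 0.646, -0.0]
wrist_force: [0.5, -0.4, 0.8]
gripper_width: 0.009
gripper_force: 0.0
```

drive_tool --plan '[[[0,0.04,0],[0,0,0],0],[[0,0.04,0],[0,0,0],0],[[0,0,0],[0,0,0],0]]'

```text
clock: 8.45
tcp_pos: [0.3898, 0.213, 0.0739]
orientation: [0.0, 0.764, 0.646, -0.0]
wrist_force: [0.5, -0.1, 0.0]
gripper_width: 0.003
gripper_force: 0.0
```

Run:
```python
from h import *
np.set_printoptions(precision=4,suppress=True)
s,p=wrist();print(s["tcp_pos"],s["wrist_force"],s["clock"])
cv2.imwrite("pics/w3.png",cv2.resize(p["image"][120:400,200:540],(728,600))[:,:,::-1])
for q,z in dict(tab_right=.078,bush_right=.058).items():
    print(q,[(np.round(e["xy"]),round(e["p"],2),atz(p,e["xy"],z)) for e in place_of(p,q)[:2]])
```

```text
[0.3898 0.213  0.0739] [ 0.5387 -0.0793  0.0306] 8.45
tab_right [(array([291., 232.]), 0.67, array([0.3974, 0.2161, 0.078 ])), (array([441., 208.]), 0.46, array([0.4864, 0.2159, 0.078 ]))]
bush_right [(array([410., 221.]), 0.72, array([0.4744, 0.2028, 0.058 ])), (array([440., 210.]), 0.5, array([0.4941, 0.2071, 0.058 ]))]
```

View pics/w3.png

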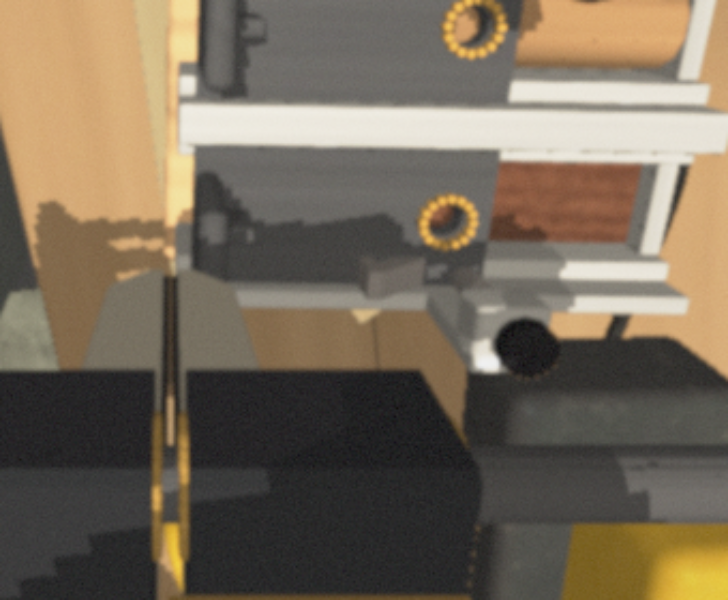

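Run:
```python
from h import *
np.set_printoptions(precision=4,suppress=True)
s,p=wrist();print(np.array(p["hand_eye"]))
R=Ro.from_quat(np.roll(s["orientation"],-1)).as_matrix()
def px(X):
    c=p["intrinsics"]@(p["R"]@X+p["t"]);uv=c[:2]/c[2];return uv,(uv-[200,120])*[728/340,600/280]
for v in([0,0,0],[.0075,0,0],[-.0075,0,0],[.0075,.01,0],[0,0,-.03]):print(v,*px(s["tcp_pos"]+R@np.array(v)))
inv=lambda x,y:(x*340/728+200,y*280/600+120)
for n,c,z in(("tab far-top L",(222,178),.095),("tab top R",(232,280),.095),("tip edge",(170,270),.0739),("bush",(449,222),.058),("bushL",(475,27),.058)):
    W=atz(p,inv(*c),z);print(n,W,"tool rel",R.T@(W-s["tcp_pos"]))
```

```text
[[-0.0008 -0.9561 -0.293   0.081 ]
 [ 1.     -0.001   0.0007 -0.0004]
 [-0.0009 -0.293   0.9561 -0.1995]
 [ 0.      0.      0.      1.    ]]
[0, 0, 0] [279.6079 235.9636] [170.4546 248.4934]
[0.0075, 0, 0] [279.603  224.4819] [170.4441 223.8897]
[-0.0075, 0, 0] [279.6128 247.2125] [170.465  272.5982]
[0.0075, 0.01, 0] [296.0607 224.4644] [205.683  223.8523]
[0, 0, -0.03] [279.7311 257.2682] [170.7184 294.1462]
tab far-top L [0.4068 0.2379 0.095 ] tool rel [ 0.0274  0.0128 -0.0211]
tab top R [0.4053 0.2101 0.095 ] tool rel [-0.0003  0.016  -0.0211]
tip edge [0.3883 0.2064 0.0739] tool rel [-0.0067 -0.0001  0.    ]
bush [0.4741 0.2009 0.058 ] tool rel [0.0021 0.0854 0.0159]
bushL [0.4849 0.2586 0.058 ] tool rel [0.0608 0.0863 0.0159]
```

Run:
```python
from h import *
s=read_state();im=[]
R=Ro.from_quat(np.roll(s["orientation"],-1)).as_matrix()
for n in("scene","top"):
    p=capture(n)
    def px(X):
        c=p["intrinsics"]@(p["R"]@X+p["t"]);return c[:2]/c[2]
    o=px(s["tcp_pos"]).astype(int)-[35,50]; k=6
    I=cv2.resize(p["image"][o[1]:o[1]+90,o[0]:o[0]+65],None,fx=k,fy=k,interpolation=cv2.INTER_CUBIC)
    for v,c in(((0,0,0),(255,0,0)),((0,0,-.03),(0,255,0)),((.0075,0,0),(0,0,255)),((-.0075,0,0),(255,0,255))):
        u=((px(s["tcp_pos"]+R@np.array(v))-o+.5)*k).astype(int);cv2.circle(I,tuple(int(t) for t in u),3,c,-1)
    im.append(I)
cv2.imwrite("pics/s4.png",np.hstack(im)[:,:,::-1])
```

```text
(no output)
```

View pics/s4.png

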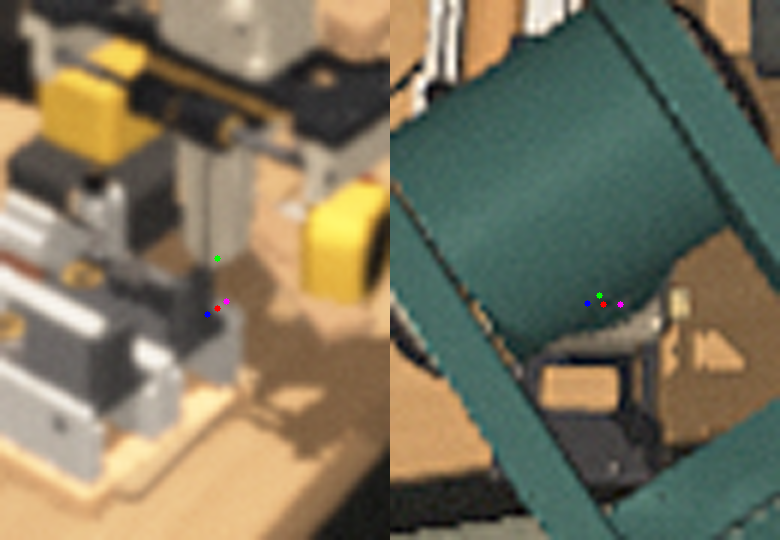

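The scene view shows the fingers' visible tips about 30 mm above the reported TCP, and the wrist view agrees. That puts them just over the tab top, so I'll back off, lower by 28 mm clear of the jig, and look again.

drive_tool --plan '[[[0,-0.3,0],[0,0,0],0],[[0,-0.3,0],[0,0,0],0],[[0.04,0,0.14],[0,0,0],0],[[0,0,0.14],[0,0,0],0],[[0,0,0.14],[0,0,0],0],[[0,0,0.14],[0,0,0],0],[[0,0,0],[0,0,0],0]]'

```text
clock: 9.45
tcp_pos: [0.3601, 0.2196, 0.0446]
orientation: [-0.0, 0.764, 0.646, -0.001]
wrist_force: [-0.9, 0.2, -0.2]
gripper_width: 0.005
gripper_force: 0.0
```

```bash
cat > look.py <<'E'
from h import *
import sys
s,w=wrist();im=[]
print(s["tcp_pos"],s["wrist_force"],s["clock"])
R=Ro.from_quat(np.roll(s["orientation"],-1)).as_matrix()
for p,a,b,k in((capture("scene"),45,50,5),(w,70,150,2)):
    def px(X):
        c=p["intrinsics"]@(p["R"]@X+p["t"]);return c[:2]/c[2]
    o=np.maximum(px(s["tcp_pos"]).astype(int)-[a,b],0)
    I=cv2.resize(p["image"][o[1]:o[1]+480//k,o[0]:o[0]+390//k],(390,480),interpolation=cv2.INTER_CUBIC)
    for v,c in(((0,0,0),(255,0,0)),((0,0,-.03),(0,255,0)),((0.0075,0,-.03),(0,0,255))):
        u=((px(s["tcp_pos"]+R@np.array(v))-o+.5)*k).astype(int);cv2.circle(I,tuple(int(t) for t in u),3,c,-1)
    im.append(I)
cv2.imwrite(sys.argv[1],np.hstack(im)[:,:,::-1])
E
python3 look.py pics/s5.png
```

```text
[0.36006132 0.21956142 0.04455416] [-0.94468157  0.23886298 -0.24161297] 9.45
```

View pics/s5.png

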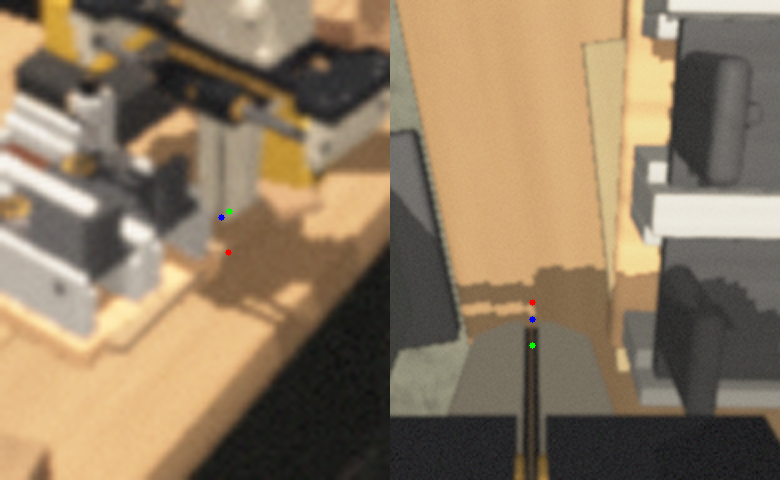

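drive_tool --plan '[[[0.06,0.1,0],[0,0,0],0],[[0,0.1,0],[0,0,0],0],[[0,0.1,0],[0,0,0],0],[[0,0.04,0],[0,0,0],0],[[0,0.04,0],[0,0,0],0],[[0,0.04,0],[0,0,0],0],[[0,0.04,0],[0,0,0],0],[[0,0,0],[0,0,0],0]]'

```text
clock: 10.35
tcp_pos: [0.3834, 0.2191, 0.0459]
orientation: [-0.0, 0.764, 0.646, -0.0]
wrist_force: [-2.6, -0.5, 0.6]
gripper_width: 0.005
gripper_force: 1.5
```

drive_tool --plan '[[[0,0.05,0],[0,0,0],0],[[0,0.05,0],[0,0,0],0],[[0,0,0],[0,0,0],0]]'

```text
clock: 10.65
tcp_pos: [0.3886, 0.2182, 0.0459]
orientation: [-0.0, 0.764, 0.646, -0.0]
wrist_force: [-3.4, -0.1, 2.4]
gripper_width: 0.005
gripper_force: 1.9
```

```bash
python3 look.py pics/s6.png
```

```text
[0.38859149 0.21819152 0.04592032] [-3.44372181 -0.14661788  2.41141614] 10.65
```

View pics/s6.png

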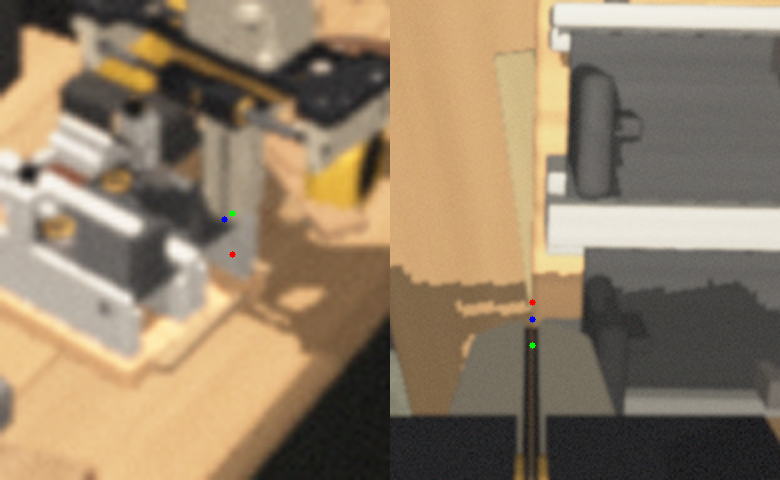

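The fingertips now press on the right tab, and its plate has moved a few mm relative to the left one. I'll continue in steps.

drive_tool --plan '[[[0,0.08,0],[0,0,0],0],[[0,0.08,0],[0,0,0],0],[[0,0.08,0],[0,0,0],0],[[0,0.08,0],[0,0,0],0],[[0,0.08,0],[0,0,0],0],[[0,0,0],[0,0,0],0]]'

```text
clock: 11.35
tcp_pos: [0.4079, 0.2147, 0.0458]
orientation: [-0.0, 0.764, 0.646, -0.001]
wrist_force: [-7.1, -2.0, 2.8]
gripper_width: 0.004
gripper_force: 3.3
```

drive_tool --plan '[[[0,0.06,0],[0,0,0],0],[[0,0.06,0],[0,0,0],0],[[0,0.06,0],[0,0,0],0],[[0,0,0],[0,0,0],0]]'

```text
clock: 11.75
tcp_pos: [0.4169, 0.2134, 0.0459]
orientation: [-0.0, 0.764, 0.646, -0.0]
wrist_force: [-6.9, -0.7, 3.3]
gripper_width: 0.007
gripper_force: 3.2
```

drive_tool --plan '[[[0,0.05,0],[0,0,0],0],[[0,0.05,0],[0,0,0],0],[[0,0,0],[0,0,0],0]]'

```text
clock: 12.05
tcp_pos: [0.4216, 0.2126, 0.0458]
orientation: [-0.0, 0.764, 0.646, -0.001]
wrist_force: [-9.6, -1.6, 4.1]
gripper_width: 0.005
gripper_force: 4.5
```

drive_tool --plan '[[[0,0.05,0],[0,0,0],0],[[0,0.04,0],[0,0,0],0],[[0,0,0],[0,0,0],0]]'

```text
clock: 12.35
tcp_pos: [0.4259, 0.2118, 0.0458]
orientation: [-0.0, 0.764, 0.646, -0.001]
wrist_force: [-9.8, -1.6, 4.7]
gripper_width: 0.004
gripper_force: 4.8
```

```bash
cat > bush.py <<'E'
from h import *
np.set_printoptions(precision=4,suppress=True)
s,p=wrist();print(s["wrist_force"],s["clock"])
for q,z in dict(bush_left=.058,bush_right=.058,tab_right=.078).items():
    print(q,[(np.round(e["xy"]),round(e["p"],2),atz(p,e["xy"],z)) for e in place_of(p,q)[:2]])
cv2.imwrite("pics/w%d.png"%(s["clock"]*100),p["image"][:,:,::-1])
E
python3 bush.py
```

```text
[-9.8223 -1.5751  4.6681] 12.35
bush_left [(array([372., 144.]), 0.85, array([0.4839, 0.2602, 0.058 ]))]
bush_right [(array([436., 249.]), 0.55, array([0.5151, 0.1935, 0.058 ]))]
tab_right [(array([307., 264.]), 0.78, array([0.4397, 0.2069, 0.078 ]))]
```

drive_tool --plan '[[[0,0.03,0],[0,0,0],0],[[0,0,0],[0,0,0],0],[[0,-0.08,0],[0,0,0],0],[[0,-0.08,0],[0,0,0],0],[[0,-0.08,0],[0,0,0],0],[[0,-0.1,0],[0,0,0],0],[[0,-0.1,0],[0,0,0],0],[[0,-0.2,0],[0,0,0],0],[[0,-0.2,0],[0,0,0],0],[[0,0,0],[0,0,0],0]]'

```text
clock: 13.55
tcp_pos: [0.3855, 0.2189, 0.046]
orientation: [-0.0, 0.763, 0.646, 0.0]
wrist_force: [0.3, 0.7, -0.3]
gripper_width: -0.002
gripper_force: 0.0
```

```bash
python3 bush.py
```

```text
[ 0.2947  0.6783 -0.2831] 13.55
bush_left [(array([450., 148.]), 0.82, array([0.4844, 0.2584, 0.058 ]))]
bush_right [(array([491., 248.]), 0.85, array([0.5066, 0.1955, 0.058 ]))]
tab_right [(array([367., 264.]), 0.83, array([0.4305, 0.2081, 0.078 ]))]
```

The guide rests about 34 mm from home, so it is latched, and there is no contact force. I'll retreat clear and check once more.

drive_tool --plan '[[[0,-0.5,0],[0,0,0],0],[[0,0,-0.6],[0,0,0],0],[[0,0,-0.9],[0,0,0],0],[[0,0,-0.9],[0,0,0],0],[[0,0,0],[0,0,0],0],[[0,0,0],[0,0,0],0],[[0,0,0],[0,0,0],0]]'

```text
clock: 14.45
tcp_pos: [0.3616, 0.2225, 0.1647]
orientation: [-0.0, 0.764, 0.646, -0.001]
wrist_force: [-0.4, 0.9, -0.6]
gripper_width: 0.008
gripper_force: 0.0
```

```bash
python3 bush.py; cp $(ls -t pics/w*.png|head -1) pics/end.png
```

```text
[-0.3565  0.8963 -0.6417] 14.45
bush_left [(array([415., 128.]), 0.98, array([0.486 , 0.2584, 0.058 ])), (array([322., 298.]), 0.23, array([0.3855, 0.1063, 0.058 ]))]
bush_right [(array([440., 194.]), 0.87, array([0.5048, 0.1955, 0.058 ])), (array([443., 124.]), 0.6, array([0.5096, 0.2583, 0.058 ]))]
tab_right [(array([365., 199.]), 0.94, array([0.4334, 0.2091, 0.078 ]))]
```

View pics/end.png

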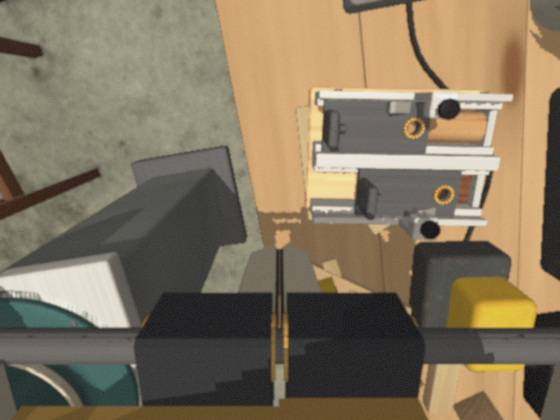

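The right guide stays latched forward, with its bush at (444,194) over the brown block. The left guide is home at (414,128), and the arm is clear.

```bash
python3 -c "
from rig import *
print(finish_job())"
```

```text
the job is handed in; nothing more can be done
None
```

The right-hand guide, over the flat block, was pushed about 44 mm, past its stop pin, and in the last images it rests latched about 34 mm from home with its hole over the block; the left guide is home, the arm is clear, and the job is handed in, though no verdict came back.

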